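# Check spring tweezers against a gap gauge

## Task

Check the spring tweezers at the gap gauge: lift them off the free-spinning turntable, leaving the vial standing on it, and bring them level over the gauge block, tips just above the cross line at its middle (within about 2 cm, not touching the block) and lying along its two long lines. Squeeze them so that the tips stand 10 mm apart like the two lines (never pinch them shut), hold that gap steady for at least three seconds, and finish still holding them there; leave the other things on the bench alone.

Things in the scene. Friction and masses are not known exactly. Their poses are not given: they have to be found in the camera images.
- tweezers_grip (a point): Spring tweezers, bright steel, lying on edge on the turntable. Point between the ribbed thumb grips (upright plates 32 mm long, 18 mm high), half-way up, 9 mm above the platter. x runs along the tweezers to the tips, y is the squeeze line, z up. Open, the outer face of the -y grip is 13 mm from here, that of the +y one 22 mm (35 mm across); at the 10 mm tip gap both are 13 mm (26 mm across).
- tweezers_tips (a point): Point between the tips of the tweezers, 60 mm ahead of tweezers_grip along its x, at the same height; half-way between them at the 10 mm gap. Each tip is 3 mm thick and 6 mm high.
- tweezers: The whole tweezers, 146 mm long, about 0.06 kg: origin 9 mm straight below tweezers_grip, level with the lower edges of the grips, same axes; tips 60 mm ahead, round bow end 86 mm behind. Of the two blades the +y one swings, about a hinge in the bow 80 mm behind. Squeezing takes about 4 N at the grips to start, 8 N at the 10 mm gap; let go, they spring open.
- tweezers_blade (a joint): How far the tweezers are squeezed, rad: 0 = open, tips 26 mm apart. Clear gap between the tips in mm = 26 - 140 x value: 0.114 is the 10 mm gap, 0.18 all but shut. The outer faces of the grips come 80 mm x value nearer each other.
- turntable: Black passive turntable on a grey foot, fixed to the bench: round flat platter of 240 mm diameter that spins freely on its foot, upper face 30 mm above the bench. Origin under its middle.
- gauge: Gap gauge, fixed to the bench: aluminium block 100 x 60 mm on a dark 110 x 70 mm base, top face 30 mm above the bench, with two long dark lines engraved along its x axis, each 3 mm wide, 10 mm apart between their inner edges, and a thin cross line at the middle. Origin under its middle, x along the long lines, z up.
- gauge_mark (a point): Middle of the gauge's top face, where the cross line passes between the two long lines; axes as the gauge's.
- vial: Small glass vial with a blue cap, 22 mm diameter, 44 mm high, standing loose on the turntable beside the tweezers. Origin at its foot. Bystander.
- timer: Round white wind-up timer, 62 mm diameter, 34 mm high, on the bench. Origin at its underside. Bystander.
- slide_box: Green slide box 71 x 100 x 36 mm on the bench. Origin at its underside. Bystander.
- dropper_bottle: Brown dropper bottle, 29 mm diameter, 76 mm high, on the bench. Origin at its foot. Bystander.
- marker: White and black marker pen, 137 mm long, lying between the turntable and the gauge. Origin at its underside. Bystander.

How it is judged:
On the way, in this order (a step that is already met when the one before it is completed fails the run):
1. the tweezers are lifted clear of the turntable (height (world z) of tweezers_grip above 0.06 m and contact force between tweezers and turntable below 0.05 N and contact force between tweezers and the fingers above 1 N), for 0.2 s.
2. the tips are held over the gauge at the marked gap for two seconds (value of joint tweezers_blade between 0.0964 and 0.1322 rad and x of tweezers_tips in the frame of gauge between -0.02 and 0.02 m and y of tweezers_tips in the frame of gauge between -0.01 and 0.01 m and z of tweezers_tips in the frame of gauge_mark between 0.003 and 0.035 m and angle between the x axis of tweezers_grip and the x axis of gauge, either way round below 0.3 rad and angle between tweezers_grip's own z axis and vertical below 0.3 rad and contact force between tweezers and gauge below 0.05 N and contact force between tweezers and the fingers above 1 N), for 2 s.
At the end, for the whole second after the job is handed in: Held still over the gauge: tip gap 10 +-2.5 mm, mid-tips within 20 mm along and 10 mm across the lines of the mark and 3 to 35 mm above the block, not touching it, level and along the lines within 0.3 rad (either way round); vial upright on the turntable (all of step 2 and velocity of joint tweezers_blade between -0.1 and 0.1 rad/s and linear speed of tweezers below 0.03 m/s and angle between vial's own z axis and vertical below 0.3 rad and z of vial in the frame of turntable above 0.025 m and horizontal distance between vial and turntable below 0.125 m); the arm keeps its last pose, push and grip.
It fails at once if the tweezers are pinched shut (tips under 3 mm apart) (value of joint tweezers_blade above 0.1643 rad).
It fails at once if the vial is tipped over (angle between vial's own z axis and vertical above 0.5 rad).
It fails at once if a bystander on the bench is pushed away (distance of any of timer, slide_box, dropper_bottle, marker from where it was at the start of the episode above 0.02 m).
It also fails if it takes over 48 s, if anything falls off the work surface, if the arm or the gripper's body presses on something with over 40 N, if the wrist force passes 120 N, or if a joint passes its speed limit or range.

## Robot

A 6-joint arm with a two-finger parallel gripper is mounted at the origin on a cart in front of the work surface, level with it; the furniture and walls round the work are solid. World frame = base frame: x ahead of the robot, y to its left, z up, the work surface at z = 0. Lengths are in m, angles in rad, forces in N, time in s.
With the tool pointing down it reaches from about 0.35 to 0.875 m from the base axis. Payload 4.2 kg.
Tool frame: the origin (TCP) lies between the finger pads; the fingertips stand 19 mm ahead of it and the grasp point (between the pads) is the TCP; z points along the fingers, y is the direction in which the jaws open and shut (so a half turn about z gives the same grasp; the last joint's range is limited). The gripper opens to 85 mm and grips with 20 to 120 N. Pads are 22 mm wide; open, the fingers measure 114 mm over their backs; the gripper's body (76 mm by 85 mm) begins 54 mm behind the grasp point. The pads swing forward as they close: fully open they stand 13 mm farther back than shut.
Start: joints at [-1.011, 0.385, 0.008, 0, -1.194, -0.259], TCP at [0.185, -0.597, 0.25] pointing down, gripper open.
Joint ranges: [-3.14, 3.14], [-1.21, 2.06], [-1.07, 1.41], [-3.16, 2.05], [-2.99, -0.16], [-3.1, 3.1]. Speed limits (rad/s): [2.79, 2.79, 3.14, 3.14, 3.14, 3.14].

## Interface

Orientations are given as a unit quaternion [x, y, z, w].
In Python, from rig import bot gives the robot as it stands.
- The arm moves only by the tool carry_out, never from a script. Its argument "series" is text: rows parted by semicolons, each of 5 numbers parted by spaces: the shift along the world's x, y, z in cm, then the turn about the world's z in degrees, then the gripper command: -1 is shut, 1 is fully open, values between are in proportion. In form: tx ty tz spin hand; .... A call has 1 to 20 rows; each row is the pose to reach, as a shift and turn from the pose commanded when the call began; what a row does not reach only later rows make up. A row lasts 1/8 s, in which the tool goes at most 62.5 mm and 10.7 degrees, less where a joint would pass 70% of its speed; a pose out of reach is approached as far as the arm can. A call with a gripper value outside its range is refused whole. The fingers move at their own pace and stop on an object; "grip_force" is the grip in N (left out, the last holds). Time passes only in rows, so rows that repeat a pose let the fingers close. It gives the time, the measured TCP pose, the force and the opening at its end, in the units of the state.
- bot.observe(): the state, without advancing time (a new reading comes with each control period).
- bot.capture(name): name is "side" or "top" or "wrist"; returns the picture (420x560x3 uint8, red, green, blue); there is no depth.
- bot.camera_params(name): a dict with "camera_matrix" (3x3 intrinsics, pixels), "rvec" (rotation vector, rad) and "tvec" (3), from world to camera coordinates, as OpenCV has them. Camera axes: x right, y down, z forward; pixel columns grow to the right and rows downward; lengths in m; the calibration is good to about 2 mm. A picture is of the moment at which its call begins: read the wrist's pose just before it. camera_params takes no time and is no camera call; for the wrist camera it gives the pose at the moment of the call.
- bot.close_job(): hands the job in, once; it reports no verdict.
Trained networks look in the newest picture that a camera, given by its name, has taken for a name from the list of things; names that differ only in an ending like _2 or _b are one class to them, and where a whole thing is asked for, a point or a joint stands for the part that bears it (a point fixed in the world has none). Each returns a list of dicts, best first, with "p" (0 to 1); they miss things now and then, are a little off and sometimes report something else, mostly with a low value. They report only what shows in the picture. A call takes as long as a camera call.
- bot.boxes_of(camera, target): "centre" ([x, y, z] in m, in the coordinates of the camera as it stood for that picture, good to about 4 mm: the middle of the surface that is visible of it).
- bot.cut_out(camera, target): "mask" (420x560 bool, what is visible of it).
The state is a dict: "t": time; "joint_pos": joint angles; "joint_velocities": joint speeds; "joint_efforts": joint torques, N m; "position": TCP position; "ee_rot": TCP orientation; "ft_force": force on the tool from outside, world axes, zero at the start; "torque": the same for the moment, N m; "width": finger opening in m.
Only numpy, scipy, OpenCV 4.12 (cv2) and the standard library are available. Lean on these libraries where they do the work, as an engineer would, in place of code of your own. Each camera call takes 0.05 s, during which the arm holds its last target.

## Working session

There is one attempt and no reset: what is moved stays moved. The work goes in short steps, Python scripts to look and compute and a tool call to move; the robot and the scene stay as the last step left them, time stands still between calls to the robot, and variables do not carry over. Pictures are saved under pics/ and viewed, and the job is handed in when it is done.

Besides the shell and the picture viewer there is one more tool, called after "Emit:" as name(argument=value, ...) on one line, values as JSON. carry_out: Moves the arm, as the interface text tells. Its arguments: {"type":"object","properties":{"series":{"type":"string"},"grip_force":{"type":"number"}},"required":["series"]}

```bash
mkdir -p pics; ls; cat > h.py <<'E'
import numpy as np, cv2
from rig import bot
def cam(n):
    p=bot.camera_params(n);K=np.array(p["camera_matrix"],float);R=cv2.Rodrigues(np.array(p["rvec"],float))[0];t=np.array(p["tvec"],float).ravel()
    return K,R,t
def save(n,f):
    im=bot.capture(n);cv2.imwrite(f,im[:,:,::-1]);return im
def ray(n,uv,z,c=None):
    K,R,t=c or cam(n)
    C=-R.T@t; uv=np.atleast_2d(uv).astype(float)
    d=(R.T@np.linalg.inv(K)@np.c_[uv,np.ones(len(uv))].T).T
    return C+d*((z-C[2])/d[:,2])[:,None]
def proj(n,P,c=None):
    K,R,t=c or cam(n)
    q=(K@(R@np.atleast_2d(P).T+t[:,None])).T
    return q[:,:2]/q[:,2:]
def w(n,c,k=None):
    K,R,t=k or cam(n);return R.T@(np.array(c)-t)
E
python3 - <<'E'
from h import *
print(bot.observe())
for n in ["top","side","wrist"]:
    save(n,f"pics/{n}0.png")
    K,R,t=cam(n); print(n,K[0,0],-R.T@t)
for tg in ["tweezers","vial","gauge","turntable","marker","timer"]:
    for b in bot.boxes_of("top",tg)[:2]: print(tg,b["p"],w("top",b["centre"]).round(4))
E
```

```text
pics
{'t': 0.0, 'joint_pos': array([-1.01139287e+00,  3.85592853e-01,  6.62414968e-03, -5.20063528e-04,
       -1.19398432e+00, -2.58615960e-01]), 'joint_velocities': array([ 0.00010603, -0.00187695,  0.00044996,  0.00045183,  0.000778  ,
       -0.00191241]), 'joint_efforts': array([ 5.66845192e-04, -3.92288911e+01,  1.88399827e+01,  4.18625951e+00,
       -4.74318804e-03,  1.31006553e-05]), 'position': array([ 0.1850462 , -0.59641357,  0.24919584]), 'ee_rot': array([-1.49732495e-01,  9.88725927e-01,  1.08551825e-03, -2.07109785e-04]), 'ft_force': array([ 0.02998678, -0.67621009, -0.27029845]), 'torque': array([-0.05432143,  0.0388768 , -0.01611001]), 'width': 0.08559568763549809}
top 459.6182200554113 [0.52781134 0.02831691 1.12788369]
side 511.4297930410776 [0.06629405 0.77759826 0.56415544]
wrist 322.68198943513335 [ 0.11273836 -0.61979052  0.37393392]
tweezers 0.71 [0.5468 0.1307 0.0411]
gauge 0.91 [ 0.549  -0.1643  0.0256]
turntable 0.67 [0.5491 0.1527 0.029 ]
timer 0.91 [ 0.7096 -0.0009  0.0223]
timer 0.65 [0.5602 0.2354 0.0689]
```

View pics/top0.png

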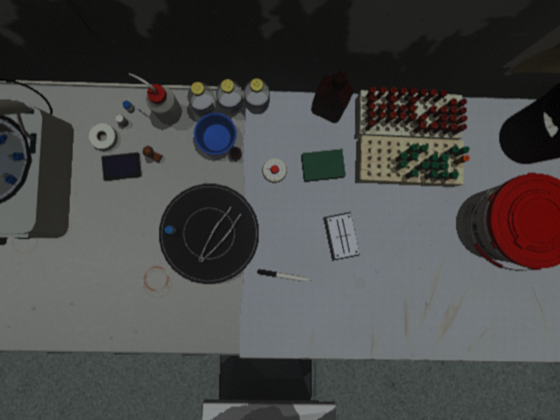

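View pics/side0.png

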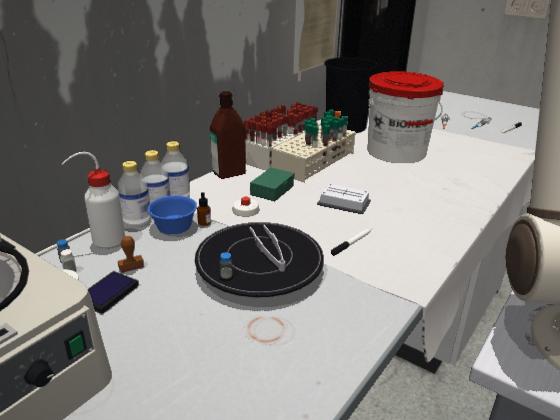

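The top view shows the tweezers with their bow at about (201,259) and tips near (231,208) and (240,214). The vial is at (169,229), the gauge at (342,236) and the marker at (283,275). I'll zoom in next.

```bash
python3 - <<'E'
from h import *
im=cv2.imread("pics/top0.png")
a=cv2.resize(im[180:290,155:265],(770,770),interpolation=cv2.INTER_CUBIC)[:600+0]
b=cv2.resize(im[195:280,150:263],(791,595),interpolation=cv2.INTER_CUBIC);cv2.imwrite("pics/topz.png",b)
b=cv2.resize(im[200:270,310:380],(560,560),interpolation=cv2.INTER_CUBIC);cv2.imwrite("pics/topg.png",b)
for z,uv in [(.03,(209,233)),(.048,(201,259)),(.048,(235.5,211)),(.075,(169,229)),(.03,(342,236)),(.012,(283,275))]: print(uv,ray("top",uv,z).round(4))
E
```

```text
(209, 233) [[0.5504 0.1514 0.03  ]]
(201, 259) [[0.4893 0.1659 0.048 ]]
(235.5, 211) [[0.603 0.089 0.048]]
(169, 229) [[0.5565 0.2373 0.075 ]]
(342, 236) [[ 0.5503 -0.1662  0.03  ]]
(283, 275) [[ 0.4537 -0.0275  0.012 ]]
```

View pics/topz.png

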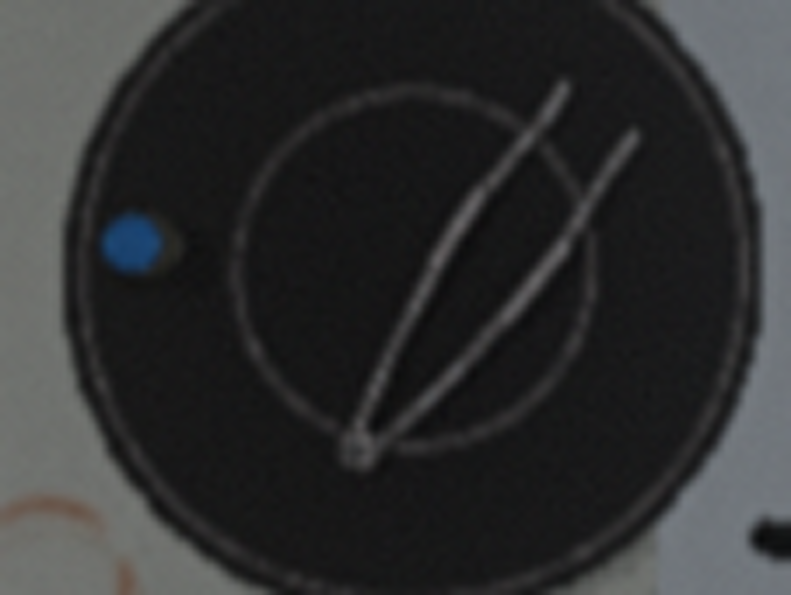

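View pics/topg.png

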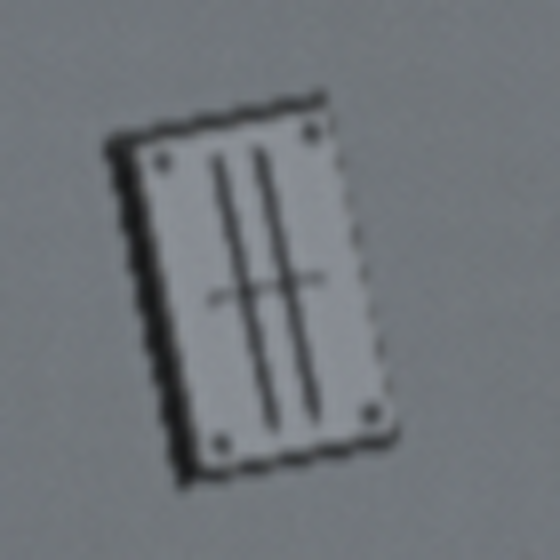

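Emit:
carry_out(series="37 71 0 -54 0.2;37 71 0 -54 0.2;37 71 0 -54 0.2;37 71 0 -54 0.2;37 71 0 -54 0.2;37 71 0 -54 0.2;37 71 0 -54 0.2;37 71 0 -54 0.2;37 71 0 -54 0.2;37 71 0 -54 0.2;37 71 0 -54 0.2;37 71 0 -54 0.2;37 71 0 -54 0.2;37 71 0 -54 0.2;37 71 0 -54 0.2;37 71 0 -54 0.2", grip_force=20)

```text
t: 2.45
position: [0.5546, 0.112, 0.2504]
ee_rot: [0.316, 0.949, -0.0, -0.0]
ft_force: [0.8, 0.4, 0.7]
width: 0.0515
```

```bash
python3 - <<'E'
from h import *
o=bot.observe();print(o["t"],o["position"],o["ee_rot"],o["width"],o["ft_force"],o["joint_pos"])
c=cam("wrist");np.savez("w1.npz",K=c[0],R=c[1],t=c[2])
im=save("wrist","pics/w1.png"); print(-c[1].T@c[2])
m=bot.cut_out("wrist","tweezers")
print([(x["p"],x["mask"].sum()) for x in m])
if m: np.save("m1.npy",m[0]["mask"])
cv2.imwrite("pics/w1z.png",cv2.resize(im[:,:,::-1],(800,600),interpolation=cv2.INTER_CUBIC))
E
```

```text
2.45 [0.5545924  0.11203586 0.25035485] [ 3.15812098e-01  9.48821706e-01 -1.85598332e-04 -2.35097084e-04] 0.05148865131858539 [0.80319367 0.36414674 0.70933479] [ 4.85620159e-01  2.84533131e-01 -1.39951749e-01 -9.08359889e-05
 -1.14690476e+00 -2.69900400e+00]
[0.49408585 0.15758695 0.37483207]
[(0.95, np.int64(611)), (0.31, np.int64(1682))]
```

View pics/w1z.png

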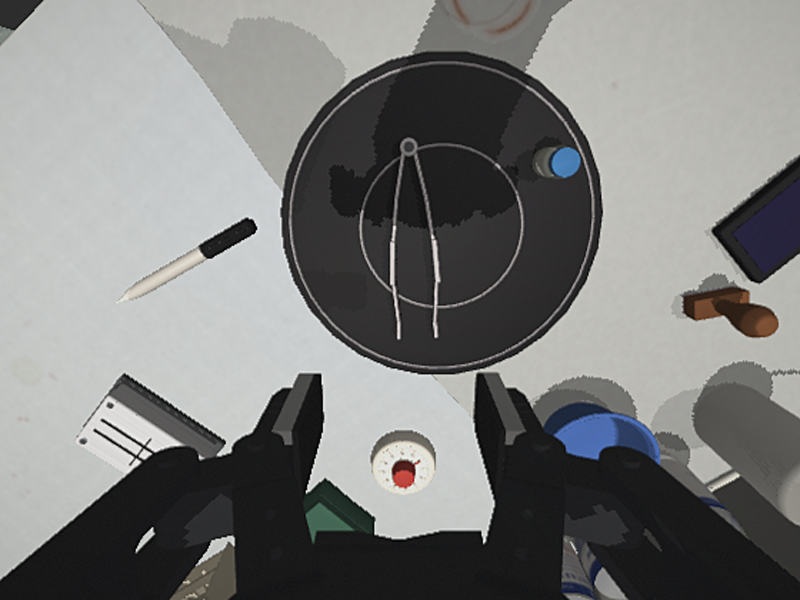

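The wrist view (800x600 picture) shows the bow at (408,147), grip plates at x≈392 and x≈436 spanning y 238–285, and tips at (398,338) and (436,337). The vial is at (560,162), well clear. I'll fit the tweezers model to these pixels.

```bash
python3 - <<'E'
from h import *
from scipy.optimize import least_squares
d=np.load("w1.npz");c=(d["K"],d["R"],d["t"])
im=cv2.imread("pics/w1.png")
z=cv2.resize(im[90:245,230:350],(600,775),interpolation=cv2.INTER_CUBIC)
z=cv2.resize(im[90:245,215:415],(774,600),interpolation=cv2.INTER_CUBIC);cv2.imwrite("pics/w1c.png",z)
def rot(p,a): h=np.array([-80,0.]);C=np.array([[np.cos(a),-np.sin(a)],[np.sin(a),np.cos(a)]]);return h+C@(np.array(p)-h)
def model(a=.114):
    # centre of thickness ~3mm plates
    return np.array([[-80,0],[-16,-11.5],[16,-11.5],[60,-6.5],rot((-16,11.5),a),rot((16,11.5),a),rot((60,6.5),a)])/1000.
Z=np.array([.046,.048,.048,.042,.048,.048,.042])
px=np.array([[408,147],[391.5,240],[393.5,285],[399,338],[433.5,238],[437.5,280],[435,337]])*.7
def world(p): 
    L=model();C,S=np.cos(p[2]),np.sin(p[2])
    return np.c_[p[0]+C*L[:,0]-S*L[:,1],p[1]+S*L[:,0]+C*L[:,1],Z]
r=least_squares(lambda p:(proj("w",world(p),c)-px).ravel(),[.555,.116,-.65],loss="soft_l1")
print(r.x,np.degrees(r.x[2]));print((r.fun.reshape(-1,2)).round(1))
q=world(r.x); print("top check",proj("top",q).round(1).tolist())
# top-only fit
tz=np.array([[358,450],[0,0],[0,0],[562,97],[0,0],[0,0],[0,0]])
# gauge from top and wrist
k=cam("top"); f=lambda u,v:((u+.5)/8-.5+310,(v+.5)/8-.5+200)
g=ray("top",[f(269,290),f(217,155),f(275,430),f(260,148),f(315,415)],.03,k)
print("gauge top",g.round(4)); 
for i in(1,3): dd=g[i]-g[i+1];print(np.degrees(np.arctan2(dd[1],dd[0])))
g=ray("w",np.array([[142,455],[92,428],[103,421]])*.7,.03,c);print("gauge wrist",g.round(4))
print("vial",ray("w",np.array([565,162])*.7,.074,c))
for b in bot.boxes_of("wrist","tweezers_grip")[:2]: print(b["p"],w("w",b["centre"],c))
E
```

```text
[ 0.55578934  0.11991956 -0.64167447] -36.76523901228321
[[-0.  -0.5]
 [-0.   0.8]
 [-1.2 -0.3]
 [-0.3 -0.4]
 [ 0.3  0.5]
 [ 0.3  1.3]
 [ 0.7 -1.2]]
top check [[200.3, 257.9], [221.3, 239.3], [229.8, 228.5], [239.9, 212.6], [210.7, 231.9], [218.0, 220.2], [229.9, 205.6]]
gauge top [[ 0.5508 -0.1691  0.03  ]
 [ 0.5909 -0.153   0.03  ]
 [ 0.5091 -0.1713  0.03  ]
 [ 0.5933 -0.166   0.03  ]
 [ 0.5138 -0.1832  0.03  ]]
12.593155185717356
12.271451547219689
gauge wrist [[ 0.5574 -0.1697  0.03  ]
 [ 0.5128 -0.1841  0.03  ]
 [ 0.5137 -0.1714  0.03  ]]
vial [[0.5581425  0.23979593 0.074     ]]
0.94 [0.54476063 0.14096363 0.04529357]
```

View pics/w1c.png

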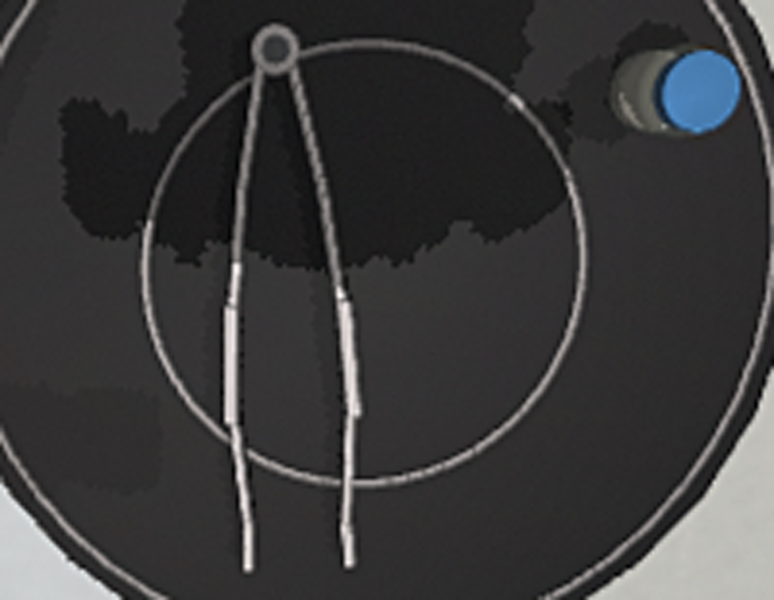

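```bash
python3 - <<'E'
from h import *
from scipy.optimize import least_squares
d=np.load("w1.npz");c=(d["K"],d["R"],d["t"])
def rot(p,a): h=np.array([-80,0.]);C=np.array([[np.cos(a),-np.sin(a)],[np.sin(a),np.cos(a)]]);return h+C@(np.array(p)-h)
a=.114
L=np.array([[-80,0],[-16,-11.5],[16,-11.5],[60,-6.5],rot((-16,11.5),a),rot((16,11.5),a),rot((60,6.5),a)])/1000.
Z=np.array([.046,.048,.048,.042,.048,.048,.042])
px=(np.array([[275,49],[231,306],[231,424],[248,571],[346,300],[355,414],[348,567]])+.5)/3.87-.5+np.array([215,90])
def world(p): 
    C,S=np.cos(p[2]),np.sin(p[2])
    return np.c_[p[0]+C*L[:,0]-S*L[:,1],p[1]+S*L[:,0]+C*L[:,1],Z]
for use in [range(7),[1,2,4,5],[1,2,3,4,5,6]]:
    r=least_squares(lambda p:(proj("w",world(p),c)-px)[list(use)].ravel(),[.555,.116,-.65])
    print(r.x,np.degrees(r.x[2]));print((r.fun.reshape(-1,2)).round(1).tolist())
    p=r.x;print("jaw centre",p[0]-np.sin(p[2])*.0045,p[1]+np.cos(p[2])*.0045)
E
```

```text
[ 0.55591379  0.11979538 -0.64678113] -37.05782880644808
[[0.3, 0.3], [-0.2, 0.2], [-0.2, 0.1], [0.0, -0.9], [-0.3, 0.2], [0.1, 1.0], [0.3, -1.2]]
jaw centre 0.5586255803088835 0.12338650763888465
[ 0.55572374  0.12013788 -0.64230391] -36.80130324312491
[[-0.2, -0.1], [0.0, -0.2], [-0.2, -0.3], [0.3, 0.6]]
jaw centre 0.5584194292238209 0.12374110973087375
[ 0.55602311  0.11986025 -0.6506159 ] -37.27754539902097
[[-0.1, 0.2], [-0.2, 0.1], [-0.1, -0.9], [-0.1, 0.3], [0.2, 1.1], [0.2, -1.0]]
jaw centre 0.5587486513339883 0.1234409535725567
```

Emit:
carry_out(series="0.4 1.1 -5 0 0.2;0.4 1.1 -10 0 0.2;0.4 1.1 -15 0 0.2;0.4 1.1 -17 0 0.2;0.4 1.1 -18 0 0.2;0.4 1.1 -18 0 0.2;0.4 1.1 -18 0 0.2")

```text
t: 3.48
position: [0.56, 0.1243, 0.0717]
ee_rot: [0.315, 0.949, 0.001, 0.001]
ft_force: [-0.7, -0.0, -0.5]
width: 0.0511
```

```bash
python3 - <<'E'
from h import *
o=bot.observe();print(o["t"],o["position"],o["ee_rot"],o["width"],o["ft_force"])
im=save("wrist","pics/w2.png");s=save("side","pics/s2.png")
T=o["position"];print("proj TCP, tip, platter beneath",proj("side",[T,T-[0,0,.019],[T[0],T[1],.03]]))
cv2.imwrite("pics/s2z.png",cv2.resize(s[170:320,170:370,::-1],(800,600),interpolation=cv2.INTER_CUBIC))
E
```

```text
3.475 [0.56002766 0.12430163 0.0716962 ] [3.15338934e-01 9.48978139e-01 9.10582466e-04 1.01000887e-03] 0.05108506022847979 [-0.67747679 -0.01407218 -0.49264434]
proj TCP, tip, platter beneath [[265.54586566 227.49039019]
 [265.4806951  236.13861217]
 [265.40445038 246.25639174]]
```

View pics/s2z.png

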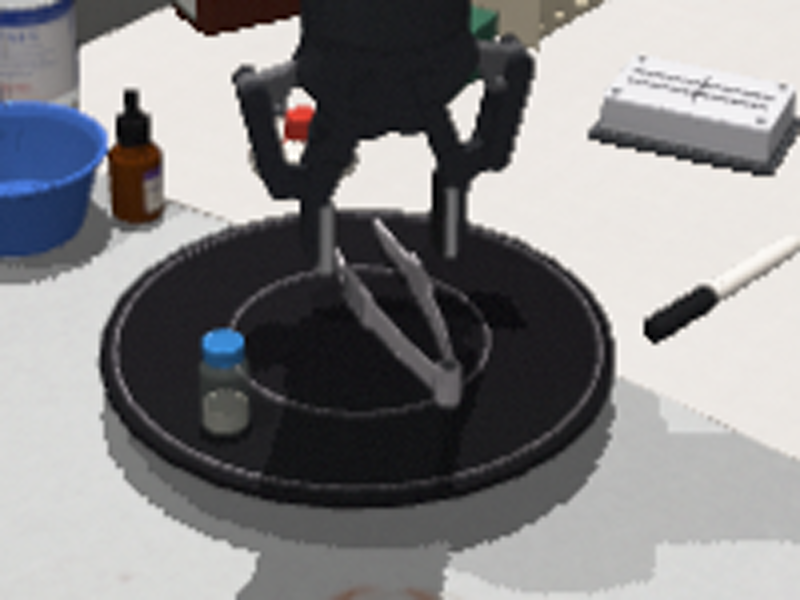

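View pics/w2.png

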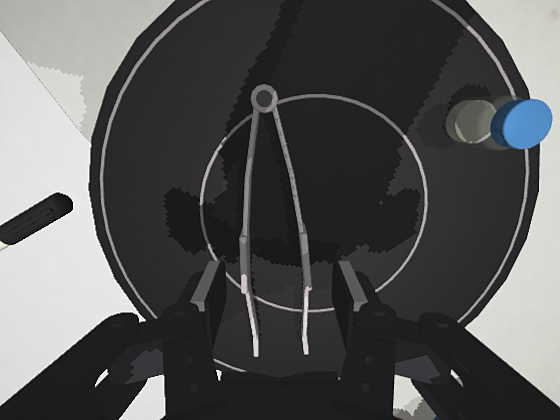

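Emit:
carry_out(series="-0.1 -0.1 -0.7 0 0.2;-0.1 -0.1 -1.4 0 0.2;-0.1 -0.1 -1.4 0 0.2;-0.1 -0.1 -1.4 0 0.2")

```text
t: 4.08
position: [0.5582, 0.1231, 0.0562]
ee_rot: [0.315, 0.949, -0.0, -0.0]
ft_force: [-1.0, 0.7, 1.1]
width: 0.0516
```

```bash
python3 - <<'E'
from h import *
o=bot.observe();print(o["t"],o["position"],o["width"],o["ft_force"])
im=save("wrist","pics/w3.png");s=save("side","pics/s3.png")
z=np.hstack([cv2.resize(s[200:275,220:320,::-1],(400,300),interpolation=cv2.INTER_CUBIC),cv2.resize(im[120:420,100:500,::-1],(400,300))])
cv2.imwrite("pics/c3.png",z)
E
```

```text
4.075 [0.5582393  0.12314324 0.0561663 ] 0.051568890846389236 [-0.99647696  0.71079058  1.12302312]
```

View pics/c3.png

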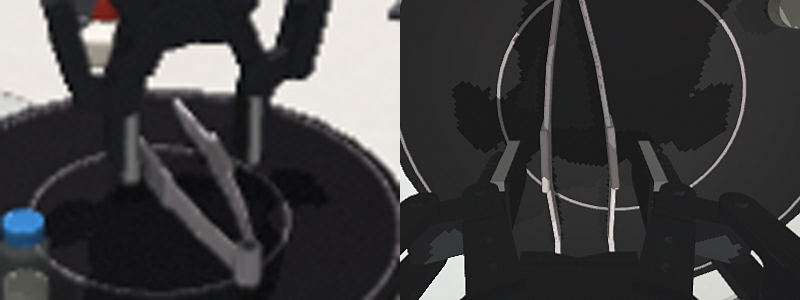

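Both pads straddle the plates, centred, with the tips clear of the platter. Next I'll close in stages.

Emit:
carry_out(series="0 0 0 0 0;0 0 0 0 -0.1;0 0 0 0 -0.2;0 0 0 0 -0.25;0 0 0 0 -0.28;0 0 0 0 -0.3;0 0 0 0 -0.3;0 0 0 0 -0.3")

```text
t: 5.18
position: [0.5588, 0.1232, 0.057]
ee_rot: [0.315, 0.949, 0.0, 0.001]
ft_force: [-0.3, -0.3, 5.2]
width: 0.03
```

```bash
python3 - <<'E'
from h import *
o=bot.observe();print(o["t"],o["position"],o["width"],o["ft_force"])
im=save("wrist","pics/w4.png");s=save("side","pics/s4.png")
z=np.hstack([cv2.resize(s[200:275,220:320,::-1],(400,300),interpolation=cv2.INTER_CUBIC),cv2.resize(im[120:420,100:500,::-1],(400,300))])
cv2.imwrite("pics/c4.png",z)
E
```

```text
5.175 [0.55881243 0.12321981 0.05702874] 0.029993917119238246 [-0.3085125 -0.2948461  5.1788969]
```

View pics/c4.png

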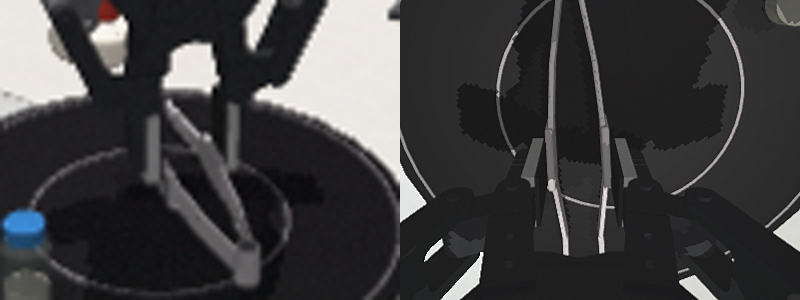

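The upward force of 5 N suggests the fingertips are just touching the platter as they swing forward. I'll ease up 3 mm and keep closing.

Emit:
carry_out(series="0 0 0.2 0 -0.3;0 0 0.3 0 -0.33;0 0 0.3 0 -0.36;0 0 0.3 0 -0.37;0 0 0.3 0 -0.37")

```text
t: 5.9
position: [0.5581, 0.1231, 0.0591]
ee_rot: [0.315, 0.949, -0.0, -0.0]
ft_force: [0.2, -0.3, -0.2]
width: 0.0269
```

```bash
python3 - <<'E'
from h import *
o=bot.observe();print(o["t"],o["position"],o["width"],o["ft_force"])
im=save("wrist","pics/w5.png");s=save("side","pics/s5.png")
z=np.hstack([cv2.resize(s[200:275,220:320,::-1],(400,300),interpolation=cv2.INTER_CUBIC),cv2.resize(im[120:420,100:500,::-1],(400,300))])
cv2.imwrite("pics/c5.png",z)
E
```

```text
5.9 [0.55809463 0.12306602 0.05914313] 0.026943546131083226 [ 0.19021865 -0.31409832 -0.24945764]
```

View pics/c5.png

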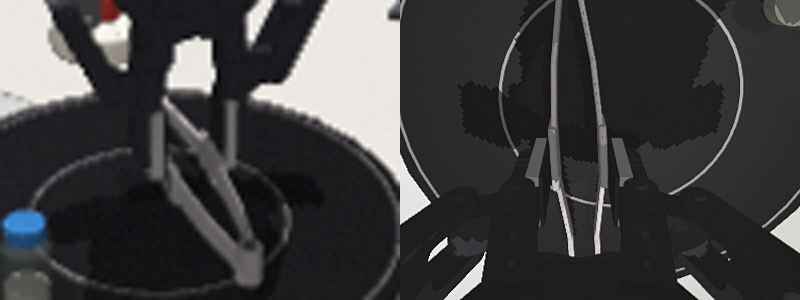

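Emit:
carry_out(series="0 0 0.3 0 -0.385;0 0 1 0 -0.385;0 0 2.5 0 -0.385;0 0 5 0 -0.385;0 0 7 0 -0.385;0 0 8 0 -0.385;0 0 8 0 -0.385;0 0 8 0 -0.385")

```text
t: 7.0
position: [0.5576, 0.1229, 0.1386]
ee_rot: [0.315, 0.949, -0.0, -0.001]
ft_force: [-0.5, 0.0, -0.3]
width: 0.0265
```

```bash
python3 - <<'E'
from h import *
o=bot.observe();print(o["t"],o["position"],o["ee_rot"],o["width"],o["ft_force"])
c=cam("wrist");im=save("wrist","pics/w6.png");s=save("side","pics/s6.png")
z=np.hstack([cv2.resize(s[155:305,195:395,::-1],(400,300),interpolation=cv2.INTER_CUBIC),cv2.resize(im[120:420,100:500,::-1],(400,300))])
cv2.imwrite("pics/c6.png",z)
E
```

```text
7.0 [0.5576405  0.12287633 0.13863656] [ 3.15455266e-01  9.48940142e-01 -4.58645559e-04 -6.09726928e-04] 0.026492499322023393 [-0.48745958  0.03295671 -0.32875642]
```

View pics/c6.png

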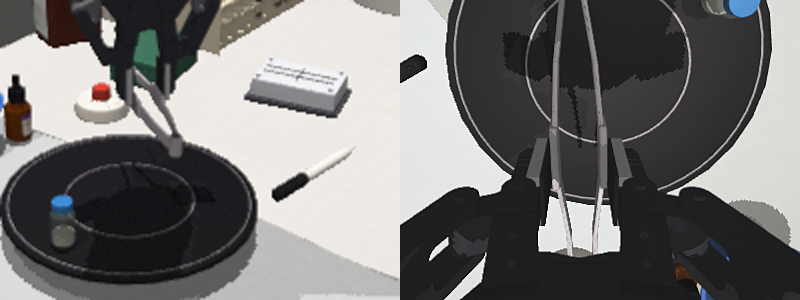

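The tweezers are clear of the platter, held between the pads and about level. The vial is still standing. Now the carry to the gauge at height.

Emit:
carry_out(series="-0.3 -2 0 3 -0.385;-1 -5 0 9 -0.385;-2 -9 0 15 -0.385;-3 -13 0 21 -0.385;-4 -17 0 27 -0.385;-5 -21 0 33 -0.385;-5.5 -25 0 39 -0.385;-6 -28 0 45 -0.385;-6.5 -30 0 48 -0.385;-6.5 -30.5 0 49 -0.385;-6.5 -30.5 -2 49 -0.385;-6.5 -30.5 -3 49 -0.385;-6.5 -30.5 -3 49 -0.385;-6.5 -30.5 -3 49 -0.385")

```text
t: 8.85
position: [0.4937, -0.1817, 0.1097]
ee_rot: [-0.107, 0.994, -0.0, 0.0]
ft_force: [-0.1, 0.6, -0.0]
width: 0.0264
```

```bash
python3 - <<'E'
from h import *
o=bot.observe();print(o["t"],o["position"],o["ee_rot"],o["width"],o["ft_force"])
n=o["ee_rot"];print("tweez angle",2*np.degrees(np.arctan2(n[1],n[0]))-180)
c=cam("wrist");np.savez("w7.npz",K=c[0],R=c[1],t=c[2]);im=save("wrist","pics/w7.png");s=save("side","pics/s7.png");t=save("top","pics/t7.png")
z=np.hstack([cv2.resize(s[125:275,270:470,::-1],(400,300),interpolation=cv2.INTER_CUBIC),cv2.resize(t[190:295,280:420,::-1],(400,300),interpolation=cv2.INTER_CUBIC)])
cv2.imwrite("pics/c7.png",z);cv2.imwrite("pics/w7z.png",cv2.resize(im[:,:,::-1],(800,600)))
E
```

```text
8.85 [ 0.49369884 -0.18168413  0.10967031] [-1.06929982e-01  9.94266496e-01 -1.62276366e-04  2.95062576e-04] 0.026377857481946602 [-0.07356768  0.61006595 -0.00099385]
tweez angle 12.276745698421735
```

View pics/c7.png

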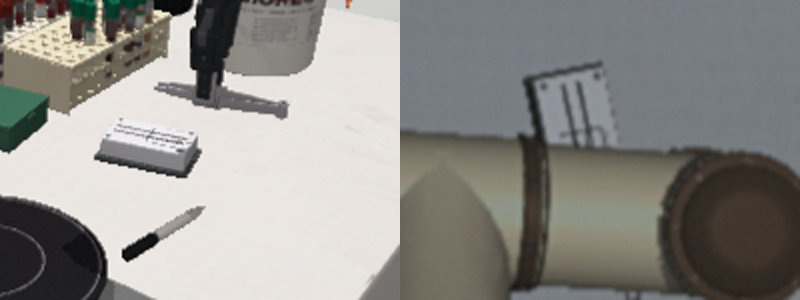

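View pics/w7z.png

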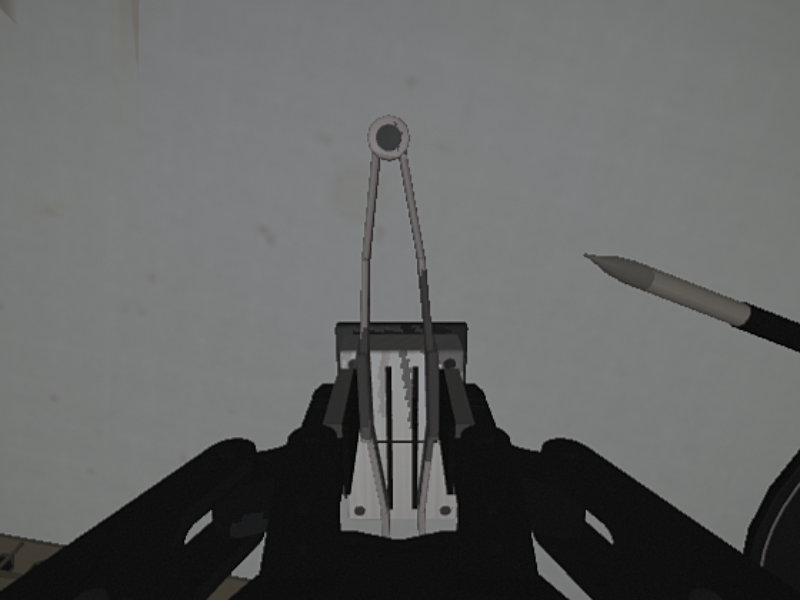

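```bash
python3 - <<'E'
from h import *
d=np.load("w7.npz");c=(d["K"],d["R"],d["t"])
m=ray("w",(np.array([[402,441],[388.5,370],[389.5,505],[415,370],[415,505]])+.5)*.7-.5,.03,c);print(m.round(4))
e=m[2]-m[1];f=m[4]-m[3];print(np.degrees(np.arctan2(e[1],e[0])),np.degrees(np.arctan2(f[1],f[0])))
T=bot.observe()["position"];a=np.radians(12.3);X=np.array([np.cos(a),np.sin(a),0]);Y=np.array([-X[1],X[0],0])
for n,p in dict(bow=[-.08,0,-.012],g1=[-.016,-.0115,-.011],g1b=[.016,-.0115,-.011],g2=[-.016,.0115,-.011],tl=[.06,-.0065,-.017],tr=[.06,.0065,-.017]).items():
    print(n,(proj("w",T+p[0]*X+p[1]*Y+[0,0,p[2]],c)/.7).round(1))
im=cv2.imread("pics/w7.png");cv2.imwrite("pics/w7c.png",cv2.resize(im[220:390,230:340],(388,600),interpolation=cv2.INTER_CUBIC))
s=cv2.imread("pics/s7.png");cv2.imwrite("pics/s7c.png",cv2.resize(s[150:200,335:425],(792,440),interpolation=cv2.INTER_CUBIC))
for n,x in dict(bow=-.08,tip=.06,grip=0).items(): print(n,proj("side",T+x*X-[0,0,.02]))
E
```

```text
[[ 0.5541 -0.1674  0.03  ]
 [ 0.5165 -0.1824  0.03  ]
 [ 0.5945 -0.1654  0.03  ]
 [ 0.5137 -0.1698  0.03  ]
 [ 0.5916 -0.152   0.03  ]]
12.238378604250835 12.844890074432465
bow [[399.6 142.8]]
g1 [[363.6 355.3]]
g1b [[365.9 441.9]]
g2 [[435.8 355.2]]
tl [[382.7 532.4]]
tr [[416.8 532.4]]
bow [[409.64751886 180.40563887]]
tip [[347.3123286  168.55769196]]
grip [[373.38295794 173.51289352]]
```

View pics/w7c.png

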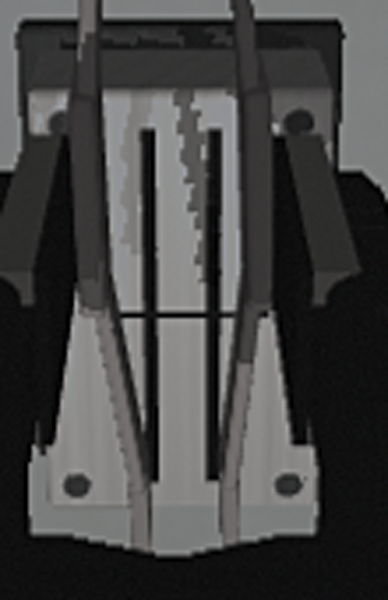

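View pics/s7c.png

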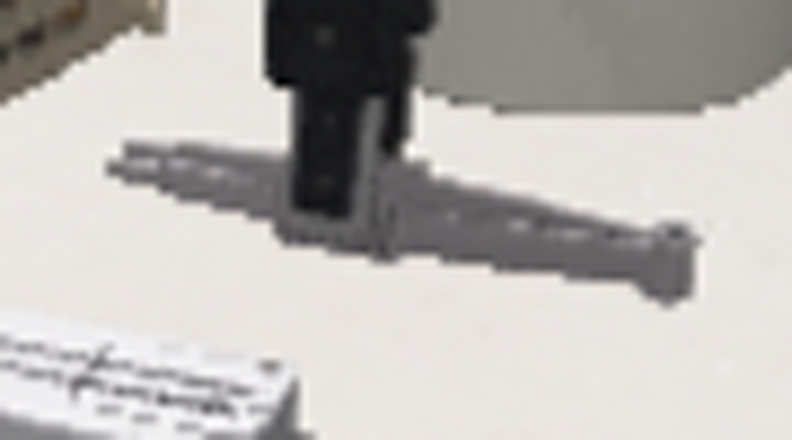

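The relative view shows the tips at about the right place and the gap near 11 mm. The tweezers are yawed about +2° in the jaws and lie level. I'll descend with a small trim and close slightly.

Emit:
carry_out(series="0 0.1 -0.7 -1 -0.39;0 0.1 -1.5 -2 -0.395;0 0.1 -2.3 -2 -0.4;0 0.1 -3 -2 -0.4;0 0.1 -3.6 -2 -0.4;0 0.1 -4 -2 -0.4;0 0.1 -4.1 -2 -0.4;0 0.1 -4.1 -2 -0.4;0 0.1 -4.1 -2 -0.4;0 0.1 -4.1 -2 -0.4")

```text
t: 10.25
position: [0.4933, -0.1809, 0.0685]
ee_rot: [-0.089, 0.996, -0.0, 0.0]
ft_force: [0.0, 0.7, -0.9]
width: 0.0257
```

```bash
python3 - <<'E'
from h import *
o=bot.observe();print(o["t"],o["position"],o["ee_rot"],o["width"],o["ft_force"])
n=o["ee_rot"];A=2*np.degrees(np.arctan2(n[1],n[0]))-180;print("tool angle",A)
c=cam("wrist");np.savez("w8.npz",K=c[0],R=c[1],t=c[2]);im=save("wrist","pics/w8.png");s=save("side","pics/s8.png")
z=np.hstack([cv2.resize(s[145:220,310:430,::-1],(480,300),interpolation=cv2.INTER_CUBIC)]);cv2.imwrite("pics/c8.png",z)
cv2.imwrite("pics/w8z.png",cv2.resize(im[50:400,150:420,::-1],(463,600),interpolation=cv2.INTER_CUBIC))
T=o["position"];a=np.radians(A);X=np.array([np.cos(a),np.sin(a),0]);Y=np.array([-X[1],X[0],0])
f=600/350
for nn,p in dict(bow=[-.08,0,-.012],tl=[.06,-.0065,-.017],tr=[.06,.0065,-.017]).items(): print(nn,((proj("w",T+p[0]*X+p[1]*Y+[0,0,p[2]],c)-[150,50])*f).round(1))
for nn,x in dict(bow=-.08,tip=.06,grip=0).items(): print(nn,(proj("side",T+x*X-[0,0,.02])-[310,145])*4)
E
```

```text
10.25 [ 0.49333441 -0.18091865  0.06853775] [-8.92056692e-02  9.96013193e-01 -4.52322857e-05  2.55020832e-04] 0.025651794163618964 [ 0.02915622  0.66030887 -0.90884065]
tool angle 10.23582330495455
bow [[222.9  86.2]]
tl [[202.2 553. ]]
tr [[243.2 553. ]]
bow [[386.57560347 212.47955371]]
tip [[144.07720061 159.38915784]]
grip [[245.3311449  181.55677594]]
```

View pics/c8.png

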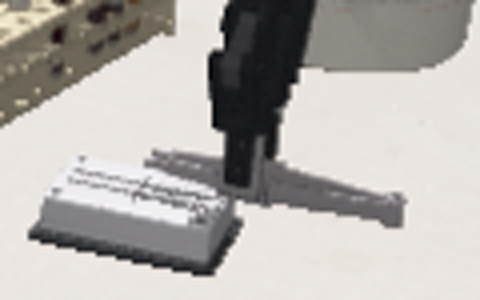

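View pics/w8z.png

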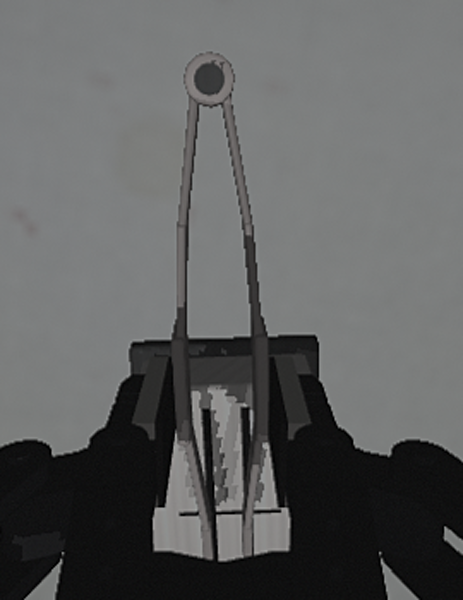

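```bash
python3 - <<'E'
from h import *
d=np.load("w8.npz");c=(d["K"],d["R"],d["t"]);f=600/350
P=lambda u,v:(np.array([u,v])+.5)/f-.5+np.array([150,50])
print("mark",ray("w",P(228.5,513),.03,c),"tipsY",ray("w",P(230,553),.0515,c))
b=ray("w",P(209,80),.0565,c);t=ray("w",P(230,553),.0515,c);e=(t-b)[0];print("bow",b,"yaw",np.degrees(np.arctan2(e[1],e[0])))
im=cv2.imread("pics/w8.png");cv2.imwrite("pics/w8c.png",cv2.resize(im[280:390,235:325],(490,600),interpolation=cv2.INTER_CUBIC))
s=cv2.imread("pics/s8.png");cv2.imwrite("pics/s8c.png",cv2.resize(s[165:215,310:420],(792,360),interpolation=cv2.INTER_CUBIC))
E
```

```text
mark [[ 0.55481646 -0.16777392  0.03      ]] tipsY [[ 0.55189595 -0.16810166  0.0515    ]]
bow [[ 0.41377617 -0.19864026  0.0565    ]] yaw 12.467646265965001
```

View pics/w8c.png

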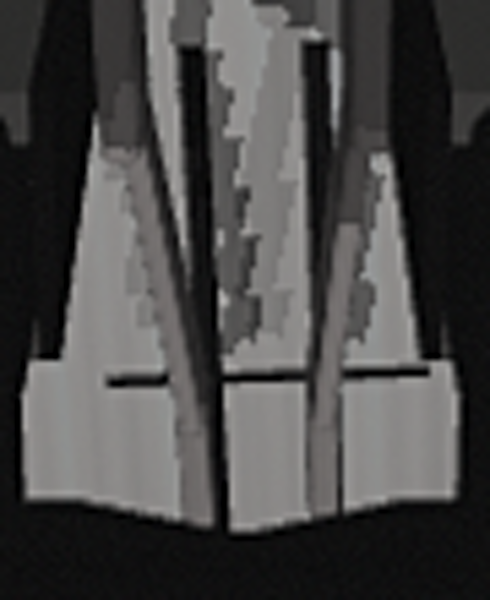

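View pics/s8c.png

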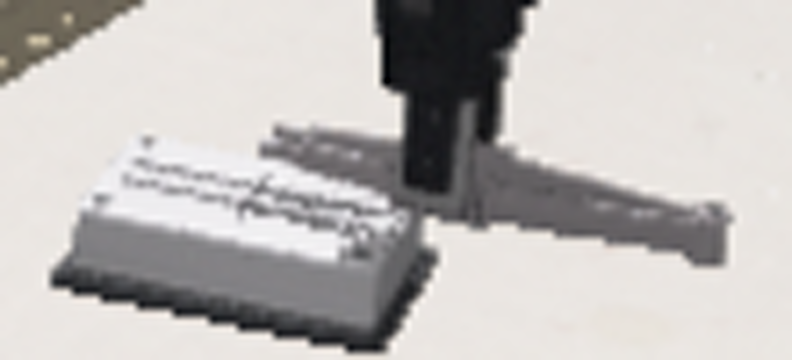

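Emit:
carry_out(series="0.1 0 0 0 -0.395;0.1 0 0 0 -0.395;0.1 0 0 0 -0.395;0.1 0 0 0 -0.395;0.1 0 0 0 -0.395;0.1 0 0 0 -0.395;0.1 0 0 0 -0.395;0.1 0 0 0 -0.395;0.1 0 0 0 -0.395;0.1 0 0 0 -0.395;0.1 0 0 0 -0.395;0.1 0 0 0 -0.395;0.1 0 0 0 -0.395;0.1 0 0 0 -0.395;0.1 0 0 0 -0.395;0.1 0 0 0 -0.395;0.1 0 0 0 -0.395;0.1 0 0 0 -0.395;0.1 0 0 0 -0.395;0.1 0 0 0 -0.395")

```text
t: 12.85
position: [0.4942, -0.1809, 0.0683]
ee_rot: [-0.089, 0.996, 0.0, -0.0]
ft_force: [-0.1, 0.7, -1.1]
width: 0.0259
```

Emit:
carry_out(series="0 0 0 0 -0.395;0 0 0 0 -0.395;0 0 0 0 -0.395;0 0 0 0 -0.395;0 0 0 0 -0.395;0 0 0 0 -0.395;0 0 0 0 -0.395;0 0 0 0 -0.395;0 0 0 0 -0.395;0 0 0 0 -0.395;0 0 0 0 -0.395;0 0 0 0 -0.395;0 0 0 0 -0.395;0 0 0 0 -0.395;0 0 0 0 -0.395;0 0 0 0 -0.395")

```text
t: 14.85
position: [0.4942, -0.1809, 0.0683]
ee_rot: [-0.089, 0.996, 0.0, -0.0]
ft_force: [0.6, -0.7, -0.3]
width: 0.0255
```

```bash
python3 - <<'E'
from h import *
for i in range(3):
    o=bot.observe();print(o["t"],o["position"],o["width"],o["ft_force"]);s=save("side","pics/s9.png")
im=save("wrist","pics/w9.png")
z=np.hstack([cv2.resize(s[130:330,170:436,::-1],(400,300),interpolation=cv2.INTER_CUBIC),cv2.resize(im[180:400,150:443,::-1],(400,300))]);cv2.imwrite("pics/c9.png",z)
E
```

```text
14.85 [ 0.49418282 -0.18093448  0.06830838] 0.025524313415467893 [ 0.5810142  -0.69252028 -0.29795484]
14.9 [ 0.49419548 -0.18089446  0.06829973] 0.02592533110341562 [-0.7200156   0.64719202 -1.20180444]
14.95 [ 0.49417281 -0.18092021  0.06830685] 0.02582857993748628 [-0.03829457  0.42486152  0.24549811]
```

View pics/c9.png

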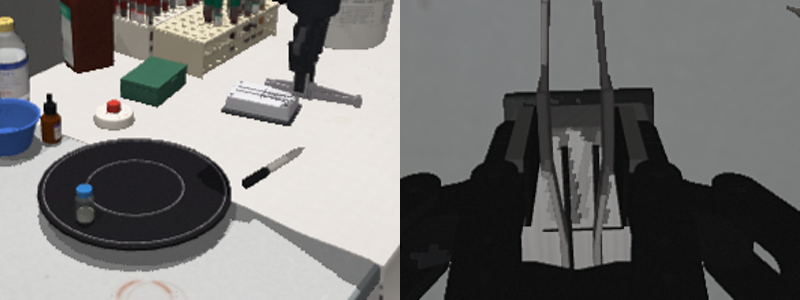

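The pose is steady, the gap has been held for over 4 s, and the vial and bystanders are where they were. I'm handing the job in.

```bash
python3 -c "
from rig import bot
print(bot.close_job())"
```

```text
the job is handed in; nothing more can be done
None
```

I lifted the tweezers off the turntable, carried them to the gauge, and squeezed them to about the 10 mm gap. I held that for about 4.5 s and handed the job in at about t = 15 s, still holding them there. The handover gives no verdict.

**Last checks**
- **Gap:** the jaw opening read 25.5–25.9 mm, which means a tip gap of about 9.4–10 mm. An estimate from the wrist picture, taken just before the last small jaw adjustment, disagreed slightly, at about 9 mm. Both are inside 10 ± 2.5 mm.
- **Tip position:** the tips are within about 3 mm of the mark. The top and wrist cameras disagree by 3–4 mm on where the mark is along the lines. The tip ends are partly hidden by the gripper body in the wrist view.
- **Height and angle:** the tips are about 18 mm above the block by the arm's reading. The tweezers look level in the side view and lie along the lines to within about 1°.
- **Contact:** the force readings stayed within sensor noise, so there is no sign of touching the block.
- **Other things:** the vial is still standing on the turntable, and the timer, slide box, dropper bottle and marker look unmoved.

While closing on the tweezers, the fingertips briefly pressed on the platter with about 5 N as they swung forward. I raised the arm 3 mm and the force went back to zero.

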